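Squeeze the orange-capped tube into the full sample caddy

TASK

Take the orange-capped tube out of the blue rack and stand it in the narrow grey caddy with the two amber jars, its pointed end down on the caddy's floor. None of the gaps there is quite wide enough, so gently let the tube's pointed end nudge the jars apart; both jars must stay standing in the caddy and the caddy must stay about where it is. Let go of the tube when it is in.

Things in the scene. Friction and masses are not known exactly. Their poses are not given: they have to be found in the camera images.
- tube_orange_mid (a point): Half-way up the 118 mm tube (40 g, z axis up to the cap): clear 28 mm barrel, lowest 16 mm tapering to an 8 mm tip, orange cap 34 mm wide, the top 26 mm, to grip. Upright, 43 mm deep in a 32 mm hole of a fixed blue rack (64 x 220 x 55 mm), tip 12 mm above the table. Holes 70 mm apart along the rack; like tubes, purple and green caps, in the other two; which is where varies.
- caddy: Narrow open-topped grey plastic caddy, loose on the table, about 500 g. Outside 48 (x) x 122 (y) x 55 (z) mm, walls and floor 5 mm, so inside 38 x 112 mm and its floor 5 mm above the table. Origin at the centre of its underside; its y axis is its long side.
- jar_a_mid (a point): Centre (half-way up) of one of the two loose amber jars standing in the caddy, the one nearer the caddy's -y end: 30 mm in diameter, 70 mm tall including a white cap with bevelled edges, about 40 g; z axis up. It slides easily on the caddy's floor.
- jar_b_mid (a point): Centre of the other amber jar, alike, nearer the caddy's +y end. The gap between the two jars is about 15 to 21 mm, the gaps to the end walls 15 to 19 mm; the row has room for the tube once the jars are pushed apart.

How it is judged:
By the outcome, as a careful person would: the job done as asked, in the order asked, and still so for the second after the job is handed in, with the robot touching nothing.
It also fails if it takes over 45 s, if anything falls off the work surface, if the arm or the gripper's body presses on something with over 40 N, if the wrist force passes 120 N, or if a joint passes its speed limit or range.

ROBOT

A 6-joint arm with a two-finger parallel gripper is mounted at the origin on the work surface. World frame = base frame: x ahead of the robot, y to its left, z up, the work surface at z = 0. Lengths are in mm, angles in rad, forces in N, time in s.
With the tool pointing down it reaches from about 275 to 1000 mm from the base axis. Payload 8.4 kg.
Tool frame: the origin (TCP) lies between the finger pads; the fingertips stand r.nose_length ahead of it and the grasp point (between the pads) lies 8 mm behind it (r.nose_length is the distance from the TCP to the fingertips, in mm); y points along the fingers, x is the direction in which the jaws open and shut, and the axes are right-handed (so a half turn about y gives the same grasp; the last joint's range is limited). The gripper opens to 85 mm and grips with 20 to 120 N. Pads are 22 mm wide; open, the fingers measure 114 mm over their backs; the gripper's body (76 mm by 85 mm) begins 54 mm behind the grasp point. The pads swing forward as they close: fully open they stand 13 mm farther back than shut.
Start: joints at [1.114, 0.353, 1.633, -0, 1.155, -0.002], TCP at [274.551, 561.471, 242.281] pointing down, gripper open.
Joint ranges: [-2.63, 2.63], [-0.92, 2.1], [0.06, 2.66], [-1.3, 4.44], [0, 2.69], [-3.02, 3.02]. Speed limits (rad/s): [2.22, 2.22, 2.79, 3.14, 3.14, 3.14].

INTERFACE

Orientations are given as [roll, pitch, yaw] about the fixed x, y, z axes, in that order (R = Rz(yaw) Ry(pitch) Rx(roll)).
In Python, from rig import r, cams, order gives the robot as it stands. The module is installed in compiled form; this text tells all that it offers.
- The arm moves only by the shell command python3 -m crank 'ROWS' [FORCE]. ROWS is JSON, a list of rows, each a list of 7 numbers: the turn, a rotation vector about the tool's x, y, z in degrees, then the shift along the tool's x, y, z in cm, then the opening, from -1 (shut) to 1 (fully open). A call has exactly 10 rows; each row shifts and turns the pose as measured when the row begins, along the tool's axes as they then stand; what a row does not reach is not made up. A row lasts 1/12 s, in which the tool goes at most 41.7 mm and 7.16 degrees, less where a joint would pass 70% of its speed; a pose out of reach is approached as far as the arm can. A call with a gripper value outside its range is refused whole. The fingers move at their own pace and stop on an object; FORCE is the grip in N (left out, the last holds). Time passes only in rows, so rows that do not move let the fingers close, or fill a call up. It gives the time, the measured TCP pose, the force and the opening at its end, in the units of the state.
- r.sense(): the state, without advancing time (a new reading comes with each control period).
- cams.grab_frame(name): name is "scene" or "top" or "wrist"; returns the picture (400x640x3 uint8, blue, green, red); there is no depth.
- cams.camera_info(name): a dict with "intrinsics" (3x3 intrinsics, pixels), "k1" (the pictures are not rectified: a ray, as slopes to the right and down, at radius r is drawn at 1 + k1 r^2 times it, then the intrinsics apply), "view" (4x4, takes a point from world to camera coordinates); the wrist camera has in their place "hand_eye" (4x4, takes a point from camera to tool coordinates, whose origin is the TCP and whose axes are the tool frame's). Camera axes: x right, y up, looking along -z (the intrinsics and any distortion apply to the point x, -y, -z); pixel columns grow to the right and rows downward; lengths in mm; the calibration is good to about 2 mm. A picture is of the moment at which its call begins: read the wrist's pose just before it. camera_info takes no time and is no camera call.
- order.sign_off(): hands the job in, once; it reports no verdict.
The state is a dict: "clock": time; "qpos": joint angles; "qvel": joint speeds; "joint_efforts": joint torques, N m; "eef_pos": TCP position; "tcp_rot": TCP orientation; "contact_force": force on the tool from outside, world axes, zero at the start; "wrist_torque": the same for the moment, N m; "opening": opening from 0.0 (shut) to 1.0 (fully open).
Only numpy, scipy, OpenCV 4.12 (cv2) and the standard library are available. Lean on these libraries where they do the work, as an engineer would, in place of code of your own. Each camera call takes 0.05 s, during which the arm holds its last target.

## Working session

There is one attempt and no reset: what is moved stays moved. The work goes in short steps, Python scripts to look and compute and a shell command to move; the robot and the scene stay as the last step left them, time stands still between calls to the robot, and variables do not carry over. Pictures are saved under pics/ and viewed, and the job is handed in when it is done.

```bash
mkdir -p pics; ls; cat > h.py <<'E'
import numpy as np, cv2
from rig import r, cams, order
def grab(n,name):
    s=r.sense(); im=cams.grab_frame(n); cv2.imwrite(f'pics/{name}.png',im); return s,im
def ray(cam,u,v,s=None):
    ci=cams.camera_info(cam); K=np.array(ci['intrinsics']); k=ci['k1']
    d=np.array([(u-K[0,2])/K[0,0],(v-K[1,2])/K[1,1]]); p=d.copy()
    for _ in range(30): p=d/(1+k*(p@p))
    c=np.array([p[0],-p[1],-1.])
    if cam=='wrist':
        H=np.array(ci['hand_eye']); T=tcp(s); M=T@H
    else: M=np.linalg.inv(np.array(ci['view']))
    return M[:3,3], M[:3,:3]@c
def tcp(s):
    from scipy.spatial.transform import Rotation as R
    T=np.eye(4); T[:3,:3]=R.from_euler('xyz',s['tcp_rot']).as_matrix(); T[:3,3]=s['eef_pos']; return T
def atz(cam,u,v,z,s=None):
    o,d=ray(cam,u,v,s); return o+d*(z-o[2])/d[2]
def proj(cam,P,s=None):
    ci=cams.camera_info(cam); K=np.array(ci['intrinsics'])
    V=np.linalg.inv(tcp(s)@np.array(ci['hand_eye'])) if cam=='wrist' else np.array(ci['view'])
    c=V[:3,:3]@np.asarray(P,float)+V[:3,3]; p=np.array([c[0],-c[1]])/-c[2]; p*=1+ci['k1']*(p@p)
    return K[:2,:2]@p+K[:2,2]
E
python3 - <<'E'
from h import *
s=r.sense(); print({k:np.round(v,3) for k,v in s.items()}, r.nose_length); print(tcp(s).round(3))
for n in('scene','top','wrist'): grab(n,n+'0')
for n in('scene','top'): print(n,np.linalg.inv(np.array(cams.camera_info(n)['view'])).round(2))
E
```

```text
pics
{'clock': np.float64(0.0), 'qpos': array([ 1.114,  0.354,  1.634, -0.   ,  1.155, -0.002]), 'qvel': array([ 0.   , -0.   , -0.001,  0.   , -0.002, -0.001]), 'joint_efforts': array([-0.0000e+00, -6.0526e+01, -3.4206e+01,  0.0000e+00,  9.0000e-03,
       -0.0000e+00]), 'eef_pos': array([274.328, 561.067, 241.578]), 'tcp_rot': array([-1.571e+00,  1.000e-03,  1.116e+00]), 'contact_force': array([0.179, 0.312, 0.121]), 'wrist_torque': array([-0.007,  0.03 ,  0.02 ]), 'opening': np.float64(1.001)} 11.0
[[ 4.39000e-01 -1.00000e-03 -8.98000e-01  2.74328e+02]
 [ 8.98000e-01 -1.00000e-03  4.39000e-01  5.61067e+02]
 [-1.00000e-03 -1.00000e+00  0.00000e+00  2.41578e+02]
 [ 0.00000e+00  0.00000e+00  0.00000e+00  1.00000e+00]]
scene [[-1.20000e-01 -5.60000e-01  8.20000e-01  1.33051e+03]
 [ 9.90000e-01 -8.00000e-02  9.00000e-02  1.12400e+02]
 [ 2.00000e-02  8.20000e-01  5.70000e-01  6.19670e+02]
 [ 0.00000e+00  0.00000e+00  0.00000e+00  1.00000e+00]]
top [[-0.0000e+00  9.8000e-01 -1.8000e-01  3.6821e+02]
 [-1.0000e+00 -1.0000e-02 -3.0000e-02  2.0000e-02]
 [-3.0000e-02  1.8000e-01  9.8000e-01  9.2442e+02]
 [ 0.0000e+00  0.0000e+00  0.0000e+00  1.0000e+00]]
```

View pics/scene0.png

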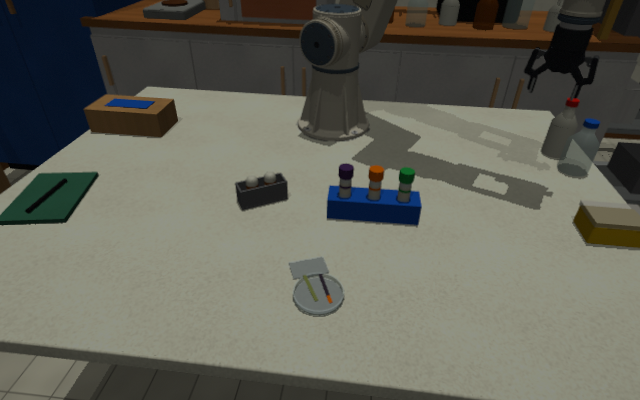

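View pics/top0.png

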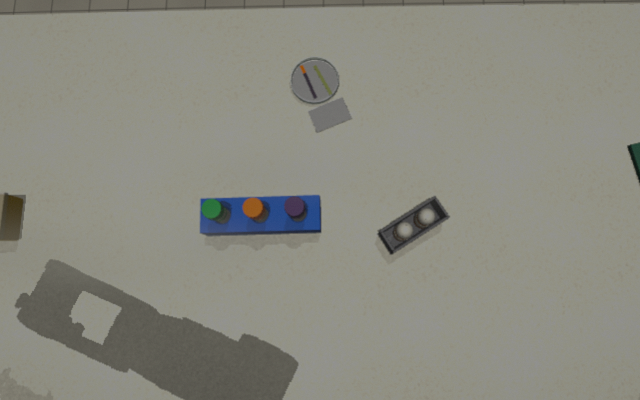

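View pics/wrist0.png

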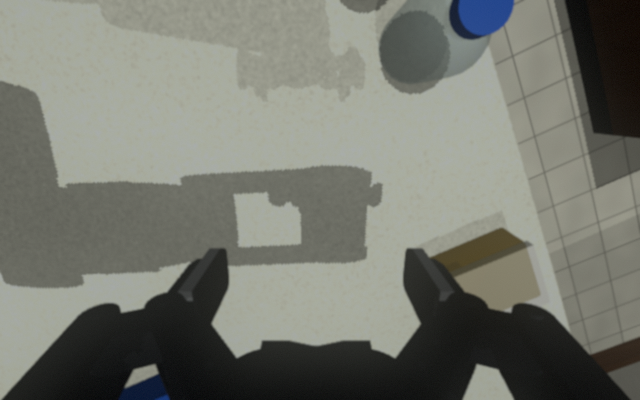

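The scene view shows orange as the middle tube (376,173), and the caddy at (262,190). In the top view the orange cap is at (253,208) and the caddy at (413,225). I'll enlarge the top view.

```bash
python3 - <<'E'
from h import *
im=cv2.imread('pics/top0.png')
a=cv2.resize(im[185:265,190:330],None,fx=5.5,fy=5.5,interpolation=cv2.INTER_CUBIC)
b=cv2.resize(im[185:265,365:465],None,fx=7,fy=7,interpolation=cv2.INTER_CUBIC)
b=np.clip(b.astype(float)*1.6,0,255).astype(np.uint8)
cv2.imwrite('pics/ca.png',a);cv2.imwrite('pics/cb.png',b)
E
```

```text
(no output)
```

View pics/ca.png

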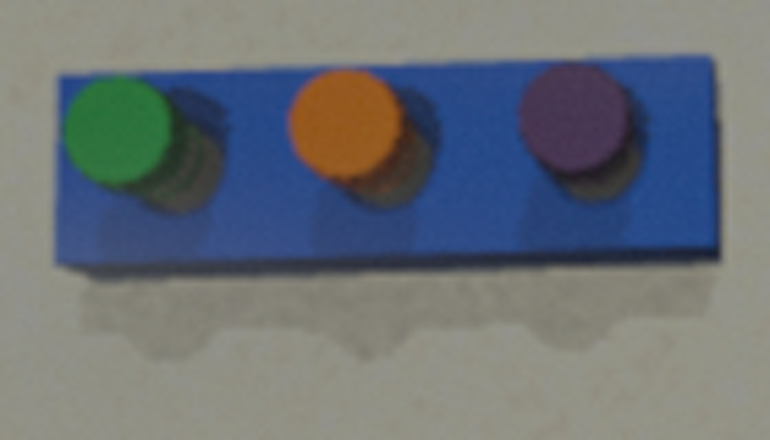

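View pics/cb.png

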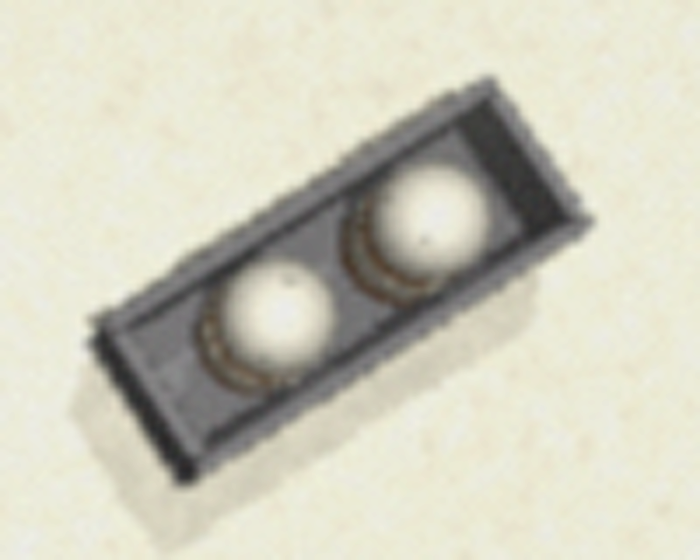

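```bash
cat >> h.py <<'E'
def A(u,v): return (u+.5)/5.5-.5+190,(v+.5)/5.5-.5+185
def B(u,v): return (u+.5)/7-.5+365,(v+.5)/7-.5+185
E
python3 - <<'E'
from h import *
for c in[(345,124),(118,130),(575,117)]: print('cap',atz('top',*A(*c),130).round(1))
for c in [(57,75),(712,57),(718,247),(56,263)]: print('rack',atz('top',*A(*c),55).round(1))
P=[atz('top',*B(*c),55) for c in [(103,325),(490,80),(592,220),(200,472)]]
for p in P: print('cad',p.round(1))
print([np.linalg.norm(P[i]-P[(i+1)%4]).round(1) for i in range(4)], np.mean(P,0).round(1))
for c in [(277,308),(433,218)]: print('jar',atz('top',*B(*c),75).round(1))
# scene: expected points
for p in [np.mean(P,0)]: print(proj('scene',p))
for c in[(345,124)]: print(proj('scene',atz('top',*A(*c),130)))
for c in [(277,308),(433,218)]: print(proj('scene',atz('top',*B(*c),75)))
im=cv2.imread('pics/scene0.png')
cv2.imwrite('pics/cs.png',cv2.resize(im[155:235,225:435],None,fx=3.8,fy=3.8,interpolation=cv2.INTER_CUBIC))
E
```

```text
cap [498.1 144.2 130. ]
cap [496.6 213.8 130. ]
cap [499.8  74.1 130. ]
rack [527.6 255.4  55. ]
rack [532.2  35.6  55. ]
rack [468.6  33.6  55. ]
rack [464.3 252.9  55. ]
cad [465.4 -73.   55. ]
cad [ 528.7 -174.8   55. ]
cad [ 491.9 -199.4   55. ]
cad [427.6 -96.9  55. ]
[np.float64(119.9), np.float64(44.4), np.float64(121.0), np.float64(44.7)] [ 478.4 -136.    55. ]
jar [ 467.2 -115.    75. ]
jar [ 489.8 -155.    75. ]
[260.49823061 181.50544533]
[375.2315227  168.49598914]
[269.29075765 173.05465419]
[251.31498645 176.51507512]
```

View pics/cs.png

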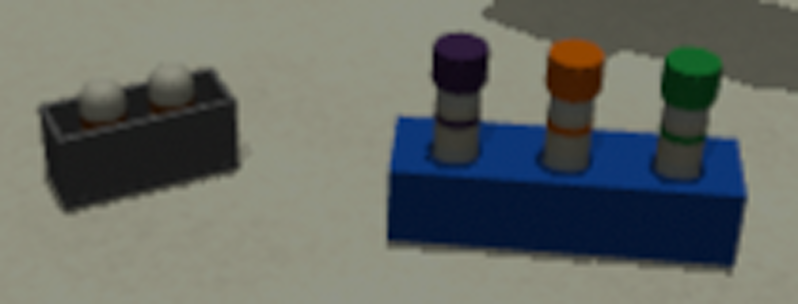

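```bash
cat >> h.py <<'E'
def plan(target,n,rot=True,s=None):
    """target xyz (mm), yaw of tool-x in deg (or None), vertical tool"""
    from scipy.spatial.transform import Rotation as R
    s=s or r.sense(); T=tcp(s); xyz,yaw=target
    a=np.deg2rad(yaw); X=np.array([np.cos(a),np.sin(a),0]); Y=np.array([0,0,-1.]); Rt=np.c_[X,Y,np.cross(X,Y)]
    w=R.from_matrix(T[:3,:3].T@Rt).as_rotvec()
    Rr=T[:3,:3]; st=R.from_rotvec(w/n).as_matrix(); d=(np.array(xyz)-T[:3,3])/n
    for k in range(n):
        print(np.r_[np.rad2deg(w/n).round(2),(Rr.T@d/10).round(2)].tolist()); Rr=Rr@st
def st():
    s=r.sense(); print('t',round(float(s['clock']),2),'p',np.round(s['eef_pos'],1),'jaw yaw',np.rad2deg(np.arctan2(tcp(s)[1,0],tcp(s)[0,0])).round(1),'ydir',tcp(s)[:3,1].round(3),'F',np.round(s['contact_force'],1),'op',round(float(s['opening']),3)); return s
E
python3 -c "
from h import *
plan(([498,144,220],-1.3),13)"
```

```text
[0.0, 5.02, -0.0, -2.13, 0.17, -2.95]
[0.0, 5.02, -0.0, -1.86, 0.17, -3.13]
[0.0, 5.02, -0.0, -1.58, 0.17, -3.28]
[0.0, 5.02, -0.0, -1.29, 0.17, -3.41]
[0.0, 5.02, -0.0, -0.98, 0.17, -3.51]
[0.0, 5.02, -0.0, -0.67, 0.17, -3.58]
[0.0, 5.02, -0.0, -0.36, 0.17, -3.62]
[0.0, 5.02, -0.0, -0.04, 0.17, -3.64]
[0.0, 5.02, -0.0, 0.28, 0.17, -3.63]
[0.0, 5.02, -0.0, 0.6, 0.17, -3.59]
[0.0, 5.02, -0.0, 0.91, 0.17, -3.53]
[0.0, 5.02, -0.0, 1.21, 0.17, -3.43]
[0.0, 5.02, -0.0, 1.51, 0.17, -3.31]
```

```bash
python3 -m crank '[[0,5,0,-2.1,0.2,-2.9,1],[0,5,0,-1.9,0.2,-3.1,1],[0,5,0,-1.6,0.2,-3.3,1],[0,5,0,-1.3,0.2,-3.4,1],[0,5,0,-1,0.2,-3.5,1],[0,5,0,-0.7,0.2,-3.6,1],[0,5,0,-0.4,0.2,-3.6,1],[0,5,0,0,0.2,-3.6,1],[0,5,0,0.3,0.2,-3.6,1],[0,5,0,0.6,0.2,-3.6,1]]'; python3 -c "
from h import *
st(); plan(([498,144,220],-1.3),6)"
```

```text
clock: 0.98
eef_pos: [443.4, 231.2, 218.6]
tcp_rot: [-1.57, 0.001, 0.215]
contact_force: [0.4, 0.3, 0.0]
opening: 1.001
t 0.98 p [443.4 231.2 218.6] jaw yaw 12.3 ydir [-0.002  0.001 -1.   ] F [0.4 0.3 0. ] op 1.001
[-0.01, 2.27, -0.01, 0.58, -0.03, -1.61]
[-0.01, 2.27, -0.01, 0.64, -0.03, -1.59]
[-0.01, 2.27, -0.01, 0.7, -0.03, -1.56]
[-0.01, 2.27, -0.01, 0.77, -0.02, -1.53]
[-0.01, 2.27, -0.01, 0.83, -0.02, -1.5]
[-0.01, 2.27, -0.01, 0.88, -0.02, -1.47]
```

```bash
python3 -m crank '[[0,2.3,0,0.6,0,-1.6,1],[0,2.3,0,0.6,0,-1.6,1],[0,2.3,0,0.7,0,-1.6,1],[0,2.2,0,0.8,0,-1.5,1],[0,2.2,0,0.8,0,-1.5,1],[0,2.2,0,0.9,0,-1.5,1],[0,0,0,0,0,0,1],[0,0,0,0,0,0,1],[0,0,0,0,0,0,1],[0,0,0,0,0,0,1]]'; python3 -c "
from h import *
st(); s,im=grab('wrist','w1'); print(proj('wrist',[498,144,130],s)); print(np.array(cams.camera_info('wrist')['hand_eye']).round(2))"
```

```text
clock: 1.82
eef_pos: [499.7, 131.0, 216.7]
tcp_rot: [-1.573, 0.005, -0.045]
contact_force: [-0.6, -0.1, -0.8]
opening: 0.998
t 1.82 p [499.7 131.  216.7] jaw yaw -2.6 ydir [-0.005 -0.002 -1.   ] F [-0.6 -0.1 -0.8] op 0.998
[314.14072595 190.2942661 ]
[[   1.      0.     -0.     -0.99]
 [  -0.      0.29   -0.96 -130.54]
 [  -0.      0.96    0.29   75.79]
 [   0.      0.      0.      1.  ]]
```

View pics/w1.png

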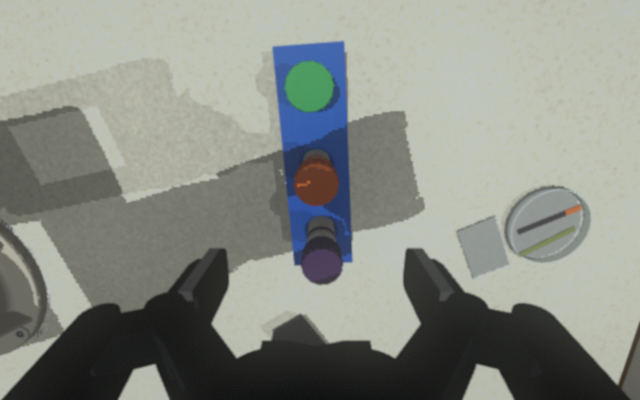

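Wrist view: orange cap top centred at about (317,183), green at (309,86), purple at (322,265). The top-camera estimate projects 3 px left and 7 px low of that, so I'll convert it.

```bash
python3 -c "
from h import *
s=st()
for c in [(317,183),(309,86),(322,265)]: print(atz('wrist',*c,130,s).round(1))
im=cv2.imread('pics/w1.png'); cv2.imwrite('pics/w1c.png',cv2.resize(im[150:220,270:370],None,fx=7,fy=7,interpolation=cv2.INTER_CUBIC))
plan(([498.5,145,200],-1.3),5)
"
```

```text
t 1.87 p [499.6 131.1 216.7] jaw yaw -2.6 ydir [-0.005 -0.001 -1.   ] F [ 0.4  0.  -0.2] op 0.999
[500.3 149.7 130. ]
[497.9 218.1 130. ]
[501.3  80.6 130. ]
[0.02, -0.26, -0.05, -0.03, 0.33, 0.28]
[0.02, -0.26, -0.05, -0.03, 0.33, 0.28]
[0.02, -0.26, -0.05, -0.03, 0.33, 0.28]
[0.02, -0.26, -0.05, -0.03, 0.33, 0.28]
[0.02, -0.26, -0.05, -0.03, 0.33, 0.28]
```

View pics/w1c.png

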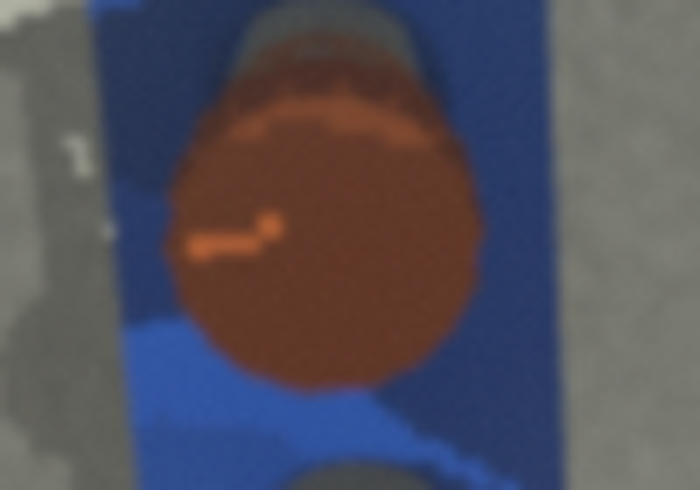

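```bash
python3 -m crank '[[0,-0.3,0,0,1,0.5,1],[0,-0.3,0,0,1,0.5,1],[0,-0.3,0,0,1.2,0.3,1],[0,-0.3,0,0,1.2,0.2,1],[0,0,0,0,1.2,0,1],[0,0,0,0,1.2,0,1],[0,0,0,0,1.2,0,1],[0,0,0,0,0,0,1],[0,0,0,0,0,0,1],[0,0,0,0,0,0,1]]' 40; python3 -c "
from h import *
s=st(); grab('wrist','w2');grab('scene','s2'); print(proj('wrist',[498.1,144.2,130],s),proj('wrist',[500.3,149.7,130],s)); plan(([499.3,147,109],-1.3),4)"
```

```text
clock: 2.7
eef_pos: [495.5, 154.2, 126.5]
tcp_rot: [-1.572, 0.009, -0.011]
contact_force: [-0.6, -0.6, 0.1]
opening: 0.998
t 2.7 p [495.5 154.2 126.5] jaw yaw -0.6 ydir [-0.009 -0.001 -1.   ] F [-0.6 -0.6  0.1] op 0.998
[322.74250227 286.96421794] [327.25891775 277.10029291]
[0.02, 0.16, -0.11, 0.09, 0.45, -0.18]
[0.02, 0.16, -0.11, 0.09, 0.45, -0.18]
[0.02, 0.16, -0.11, 0.09, 0.45, -0.18]
[0.02, 0.16, -0.11, 0.08, 0.45, -0.18]
```

View pics/w2.png

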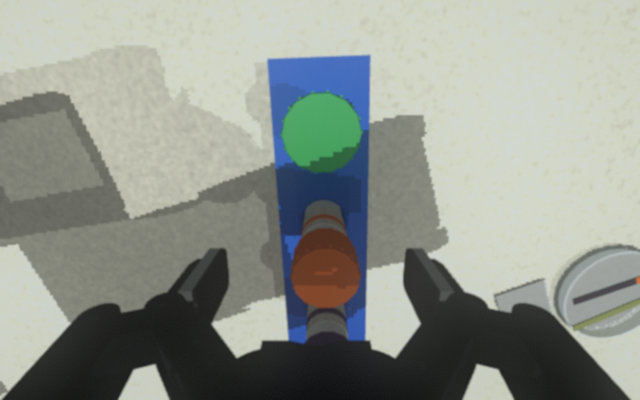

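```bash
python3 -m crank '[[0,0.2,-0.1,0.1,0.4,-0.1,1],[0,0.2,-0.1,0.1,0.4,-0.1,1],[0,0.2,-0.1,0.1,0.3,-0.1,1],[0,0,-0.1,0.1,0.3,-0.1,1],[0,0,0,0,0.2,0,1],[0,0,0,0,0,0,1],[0,0,0,0,0,0,1],[0,0,0,0,0,0,1],[0,0,0,0,0,0,1],[0,0,0,0,0,0,1]]' 40; python3 -c "
from h import *
s=st(); grab('wrist','w3'); plan(([499.7,149,109],-1.3),1)"
```

```text
clock: 3.63
eef_pos: [502.0, 149.7, 111.5]
tcp_rot: [-1.571, -0.004, -0.024]
contact_force: [-1.5, -0.4, -0.7]
opening: 1.0
t 3.63 p [502.  149.7 111.5] jaw yaw -1.4 ydir [ 0.004 -0.    -1.   ] F [-1.5 -0.4 -0.7] op 1.0
[-0.01, -0.05, 0.26, -0.23, 0.25, -0.08]
```

View pics/w3.png

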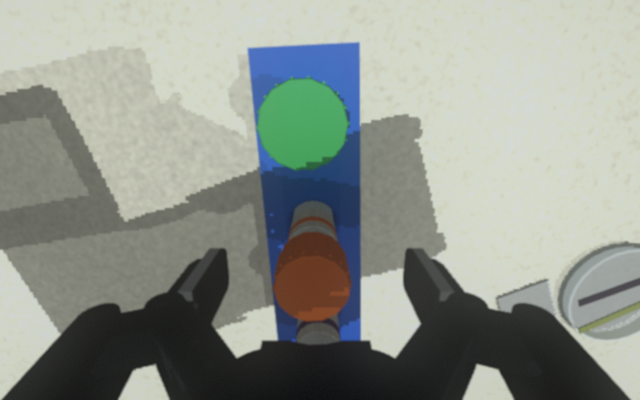

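The orange cap's top is at (313,288), midway between the fingers. I'll trim the position and close.

```bash
python3 -m crank '[[0,0,0.2,-0.1,0.2,0,1],[0,0,0,-0.1,0,0,1],[0,0,0,0,0,0,-0.3],[0,0,0,0,0,0,-1],[0,0,0,0,0,0,-1],[0,0,0,0,0,0,-1],[0,0,0,0,0,0,-1],[0,0,0,0,0,0,-1],[0,0,0,0,0,0,-1],[0,0,0,0,0,0,-1]]' 40; python3 -c "
from h import *
s=st(); grab('wrist','w4')"
```

```text
clock: 4.52
eef_pos: [500.0, 150.0, 109.7]
tcp_rot: [-1.57, -0.001, -0.023]
contact_force: [0.4, 0.0, 0.7]
opening: 0.39
t 4.52 p [500.  150.  109.7] jaw yaw -1.3 ydir [ 0.001  0.    -1.   ] F [0.4 0.  0.7] op 0.39
```

View pics/w4.png

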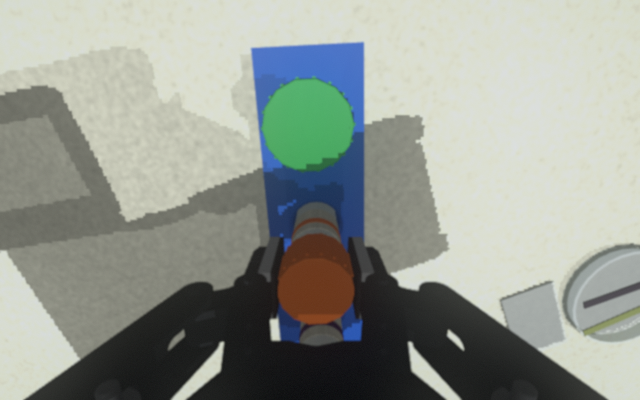

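The fingers have closed on the cap: opening 0.39, about 33 mm. Now a straight lift.

```bash
python3 -m crank '[[0,0,0,0,-0.3,0,-1],[0,0,0,0,-0.6,0,-1],[0,0,0,0,-0.8,0,-1],[0,0,0,0,-1,0,-1],[0,0,0,0,-1,0,-1],[0,0,0,0,-1,0,-1],[0,0,0,0,-1,0,-1],[0,0,0,0,-1,0,-1],[0,0,0,0,-1,0,-1],[0,0,0,0,-1,0,-1]]' 40; python3 -c "
from h import *
s=st(); grab('scene','s5'); print(atz('wrist',316,290,130,{'eef_pos':[500,150,109.7],'tcp_rot':[-1.57,-.001,-.023]}))
plan(([479,-134.5,212],-1.3),10)"
```

```text
clock: 5.4
eef_pos: [499.3, 149.8, 205.5]
tcp_rot: [-1.571, -0.001, -0.023]
contact_force: [0.3, -0.0, -0.7]
opening: 0.387
t 5.4 p [499.3 149.8 205.5] jaw yaw -1.3 ydir [ 0.001  0.    -1.   ] F [ 0.3 -0.  -0.7] op 0.387
[499.25759862 149.84570535 130.        ]
[-0.01, -0.0, 0.02, -0.15, -0.05, -2.85]
[-0.01, -0.0, 0.02, -0.15, -0.05, -2.85]
[-0.01, -0.0, 0.02, -0.15, -0.05, -2.85]
[-0.01, -0.0, 0.02, -0.15, -0.05, -2.85]
[-0.01, -0.0, 0.02, -0.15, -0.05, -2.85]
[-0.01, -0.0, 0.02, -0.15, -0.05, -2.85]
[-0.01, -0.0, 0.02, -0.15, -0.05, -2.85]
[-0.01, -0.0, 0.02, -0.15, -0.05, -2.85]
[-0.01, -0.0, 0.02, -0.15, -0.04, -2.85]
[-0.01, -0.0, 0.02, -0.15, -0.04, -2.85]
```

View pics/s5.png

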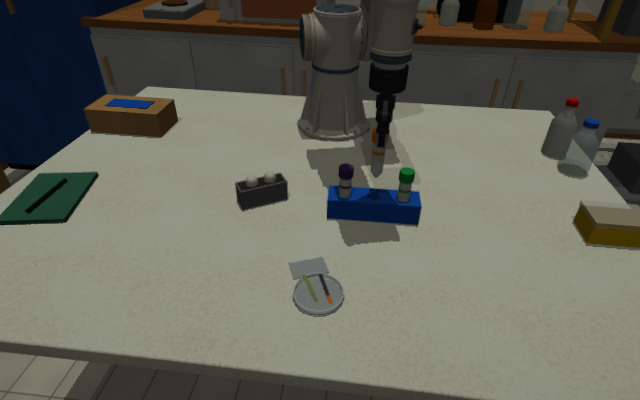

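The tube is out of the rack and hangs straight at (377,155) in the scene view. The purple cap is on the path, so I'll lift higher before going across.

```bash
python3 -m crank '[[0,5.7,0,0,-1.2,0,-1],[0,5.7,0,0,-1.2,0,-1],[0,5.7,0,0,-1.2,0,-1],[0,5.7,0,0,-0.8,0,-1],[0,5.7,0,1,0,-2.6,-1],[0,5.7,0,1.2,0,-2.5,-1],[0,5.7,0,1.5,0,-2.4,-1],[0,5.7,0,1.7,0,-2.2,-1],[0,5.7,0,1.9,0,-2.1,-1],[0,5.7,0,2.1,0,-1.9,-1]]' 40; python3 -c "
from h import *
s=st(); 
plan(([479,-134.5,245],-58.1),6)"
```

```text
clock: 6.28
eef_pos: [485.1, -18.6, 257.3]
tcp_rot: [-1.562, -0.001, -1.054]
contact_force: [1.4, 0.1, -1.2]
opening: 0.386
t 6.28 p [485.1 -18.6 257.3] jaw yaw -60.4 ydir [ 0.009  0.003 -1.   ] F [ 1.4  0.1 -1.2] op 0.386
[-0.09, -0.38, 0.01, 1.63, 0.2, -1.04]
[-0.09, -0.38, 0.01, 1.62, 0.2, -1.06]
[-0.09, -0.38, 0.01, 1.61, 0.2, -1.07]
[-0.09, -0.38, 0.01, 1.61, 0.2, -1.08]
[-0.09, -0.38, 0.01, 1.6, 0.2, -1.09]
[-0.09, -0.38, 0.01, 1.59, 0.2, -1.1]
```

```bash
python3 -m crank '[[-0.1,-0.4,0,1.6,0.5,-1,-1],[-0.1,-0.4,0,1.6,0.5,-1,-1],[-0.1,-0.4,0,1.6,0.5,-1,-1],[-0.1,-0.4,0,1.4,0.5,-1,-1],[-0.1,-0.4,0,1,0.5,-0.7,-1],[-0.1,-0.3,0,0.6,0.3,-0.4,-1],[0,0,0,0,0,0,-1],[0,0,0,0,0,0,-1],[0,0,0,0,0,0,-1],[0,0,0,0,0,0,-1]]' 40; python3 -c "
from h import *
s=st(); grab('wrist','w6');grab('top','t6')
T=tcp(s)
print(proj('wrist',(T@[0,97.7,0,1])[:3],s),proj('wrist',[467.2,-115,75],s),proj('wrist',[489.8,-155,75],s))
plan(([479,-134.5,210],-58.1),6)"
```

```text
clock: 7.12
eef_pos: [478.4, -120.4, 230.1]
tcp_rot: [-1.572, -0.002, -1.026]
contact_force: [-0.0, -0.1, -0.5]
opening: 0.386
t 7.12 p [ 478.4 -120.4  230.1] jaw yaw -58.8 ydir [ 0.    -0.003 -1.   ] F [-0.  -0.1 -0.5] op 0.386
[317.09845723 200.91333183] [305.89288991 189.20379587] [352.34706655 190.52641744]
[0.01, -0.11, 0.02, 0.21, 0.34, -0.11]
[0.01, -0.11, 0.02, 0.21, 0.34, -0.12]
[0.01, -0.11, 0.02, 0.21, 0.34, -0.12]
[0.01, -0.11, 0.02, 0.21, 0.34, -0.12]
[0.01, -0.11, 0.02, 0.21, 0.34, -0.12]
[0.01, -0.11, 0.02, 0.21, 0.34, -0.12]
```

View pics/w6.png

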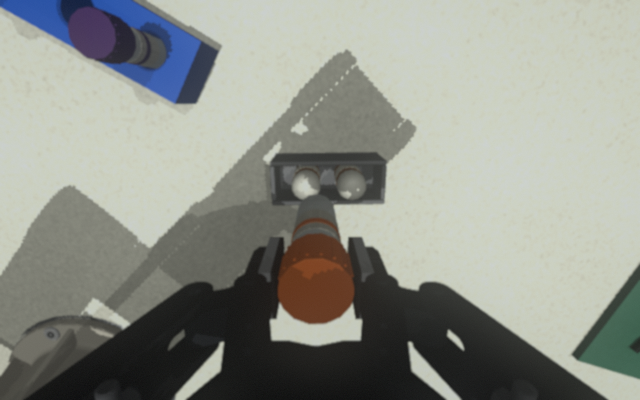

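View pics/t6.png

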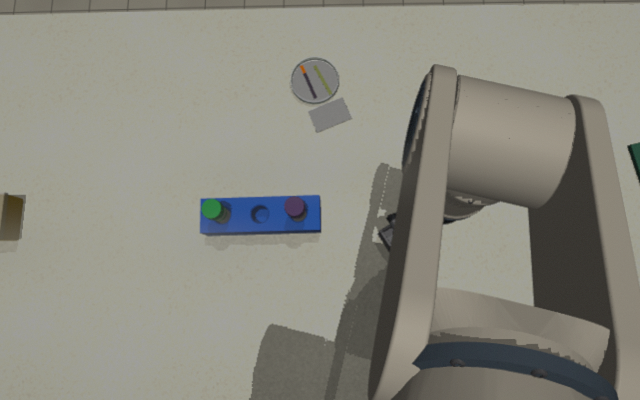

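```bash
python3 -c "
from h import *
s=st()
for c in [(307,185),(351,185)]: print(atz('wrist',*c,75,s).round(1))
im=cv2.imread('pics/w6.png'); cv2.imwrite('pics/w6c.png',np.clip(1.5*cv2.resize(im[140:240,260:400],None,fx=5.5,fy=5.5,interpolation=cv2.INTER_CUBIC).astype(float),0,255))
"
```

```text
t 7.22 p [ 478.5 -120.3  230.1] jaw yaw -58.8 ydir [ 0.    -0.003 -1.   ] F [-0.4  0.4 -0.3] op 0.386
[ 471.6 -113.7   75. ]
[ 494.  -150.8   75. ][ WARN:0@0.501] global loadsave.cpp:1063 imwrite_ Unsupported depth image for selected encoder is fallbacked to CV_8U.
```

View pics/w6c.png

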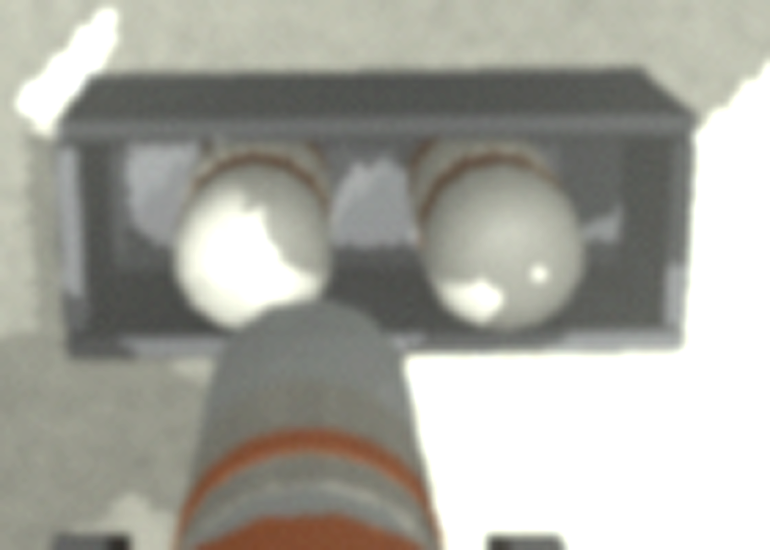

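```bash
python3 -c "
from h import *
s=st(); T=tcp(s)
C=lambda u,v:((u+.5)/5.5-.5+260,(v+.5)/5.5-.5+140)
P=[atz('wrist',*C(*c),55,s) for c in [(60,122),(695,120),(682,350),(70,355)]]
print([np.linalg.norm(P[i]-P[(i+1)%4]).round(1) for i in range(4)], np.mean(P,0).round(1)); Ti=np.linalg.inv(T)
tt=lambda p:(Ti@np.r_[p,1])[[0,2]].round(1)
print('caddy corners in tool x,z',[tt(p) for p in P],tt(np.mean(P,0)))
for c in [(253,248),(502,247)]: print('jar',tt(atz('wrist',*C(*c),75,s)))
inv=lambda p:((p[0]-260)*5.5,(p[1]-140)*5.5)
for z in (-14,0,14): print(inv(proj('wrist',(T@[0,97.7-16,z,1])[:3],s)))
for x in (-14,14): print(inv(proj('wrist',(T@[x,97.7-16,0,1])[:3],s)))
top=np.array([478.4,-136,55]);print('top caddy',tt(top))
"
```

```text
t 7.22 p [ 478.5 -120.3  230.1] jaw yaw -58.8 ydir [ 0.    -0.003 -1.   ] F [-0.4  0.4 -0.3] op 0.386
[np.float64(118.8), np.float64(45.4), np.float64(119.4), np.float64(46.0)] [ 480. -134.   55.]
caddy corners in tool x,z [array([-47.5,  17.1]), array([71.2, 17.4]), array([ 71.8, -28. ]), array([-47.6, -28.9])] [12.  -5.6]
jar [-11.  -2.]
jar [33.5 -1.8]
(np.float64(314.5034580793534), np.float64(467.1171423196107))
(np.float64(314.64627823166654), np.float64(371.60009708598653))
(np.float64(314.7934411201627), np.float64(272.51184706429905))
(np.float64(211.62340695241878), np.float64(371.62546002554))
(np.float64(417.6623075956336), np.float64(371.5665173392621))
top caddy [12.9 -8. ]
```

Wrist view: jars centred at (306,185) and (351,185), the gap between them at about (329,185), and the tube's lower end at (317,196). I'll move about 12 mm along tool x and −2.5 along z, go down until the tip is just above the jars, and look again.

```bash
python3 -m crank '[[0,0,0,0.2,0.6,0,-1],[0,0,0,0.2,0.7,-0.1,-1],[0,0,0,0.2,0.7,-0.1,-1],[0,0,0,0.2,0.7,0,-1],[0,0,0,0.2,0.6,0,-1],[0,0.3,0,0.1,0.4,0,-1],[0,0.3,0,0,0.3,0,-1],[0,0,0,0,0.1,0,-1],[0,0,0,0,0,0,-1],[0,0,0,0,0,0,-1]]' 40; python3 -c "
from h import *
s=st(); s,im=grab('wrist','w7');grab('scene','s7')
cv2.imwrite('pics/w7c.png',np.clip(1.5*cv2.resize(im[130:270,240:400],None,fx=4.2,fy=4.2,interpolation=cv2.INTER_CUBIC).astype(float),0,255).astype(np.uint8))
im=cv2.imread('pics/s7.png');cv2.imwrite('pics/s7c.png',cv2.resize(im[120:220,200:320],None,fx=5.5,fy=5.5,interpolation=cv2.INTER_CUBIC))
"
```

```text
clock: 8.05
eef_pos: [482.7, -130.7, 183.8]
tcp_rot: [-1.573, -0.001, -1.036]
contact_force: [0.5, -0.2, -0.2]
opening: 0.379
t 8.05 p [ 482.7 -130.7  183.8] jaw yaw -59.3 ydir [-0.001 -0.002 -1.   ] F [ 0.5 -0.2 -0.2] op 0.379
```

View pics/w7c.png

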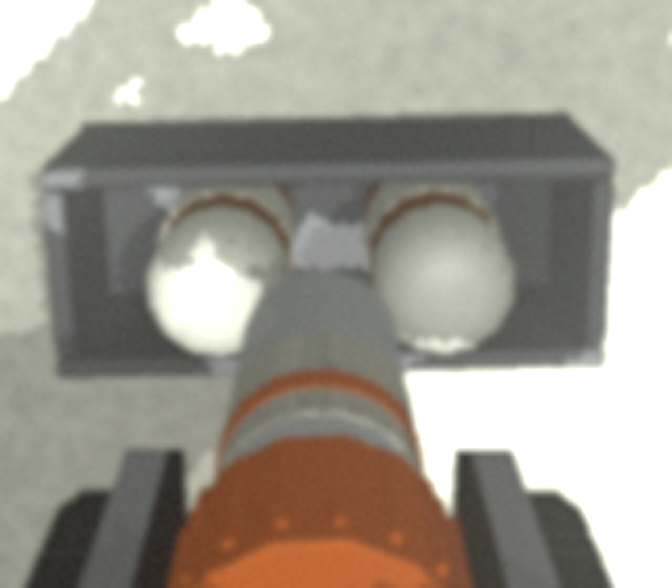

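View pics/s7c.png

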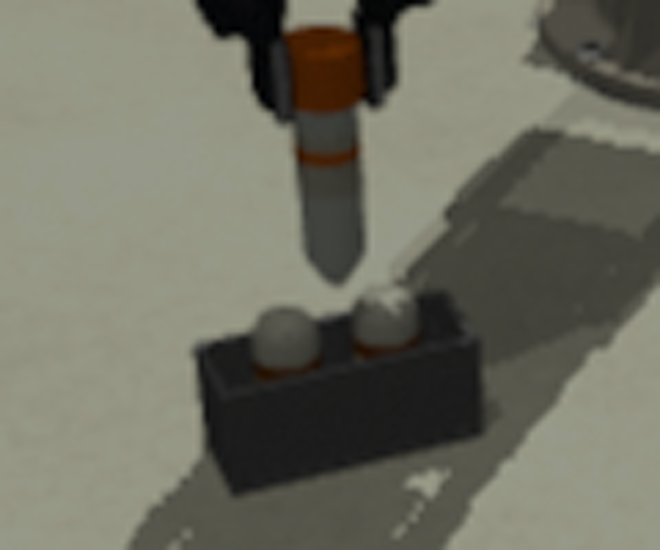

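```bash
python3 -c "
from h import *
s=st(); T=tcp(s);Ti=np.linalg.inv(T)
inv=lambda p:((p-[240,130])*4.2).round(1)
C=lambda u,v:((u+.5)/4.2-.5+240,(v+.5)/4.2-.5+130)
tt=lambda p:(Ti@np.r_[p,1])[[0,2]].round(1)
j=[atz('wrist',*C(*c),75,s) for c in [(219,287),(445,283)]]
print([tt(p) for p in j],tt(np.mean(j,0)))
P=[atz('wrist',*C(*c),55,s) for c in [(42,172),(613,165),(605,362),(58,374)]]
print('caddy',[tt(p) for p in P],tt(np.mean(P,0)))
P=[atz('wrist',*C(*c),55,s) for c in [(75,186),(590,182),(580,355),(78,362)]]
print('inner',[tt(p) for p in P],tt(np.mean(P,0)))
for dz in (0,-2,-4,-6):
  print(dz,'shoulder far',inv(proj('wrist',(T@[-1,97.7-16,14+dz,1])[:3],s)),'l/r',[inv(proj('wrist',(T@[x,97.7-16,dz,1])[:3],s))[0] for x in(-15,13)],'tip',inv(proj('wrist',(T@[-1,97.7,dz,1])[:3],s)),'captop c',inv(proj('wrist',(T@[-1,97.7-118,dz,1])[:3],s)))
"
```

```text
t 8.15 p [ 482.8 -130.7  184. ] jaw yaw -59.3 ydir [-0.001 -0.002 -1.   ] F [-0.2 -0.6 -0.3] op 0.386
[array([-21.1,  -1.1]), array([23.8, -0.3])] [ 1.4 -0.7]
caddy [array([-59.3,  17.9]), array([60.4, 19.3]), array([ 61.7, -24.8]), array([-58.7, -27.5])] [ 1.  -3.8]
inner [array([-52.5,  14.9]), array([55.8, 15.7]), array([ 56.1, -23.1]), array([-54.1, -24.7])] [ 1.3 -4.3]
0 shoulder far [318.6 250. ] l/r [np.float64(240.0), np.float64(397.3)] tip [318.5 297.8] captop c [319.9 661.1]
-2 shoulder far [318.6 261. ] l/r [np.float64(240.2), np.float64(397.1)] tip [318.5 307.8] captop c [319.9 678.1]
-4 shoulder far [318.6 271.9] l/r [np.float64(240.4), np.float64(396.9)] tip [318.5 317.7] captop c [319.8 695. ]
-6 shoulder far [318.6 282.8] l/r [np.float64(240.6), np.float64(396.7)] tip [318.5 327.6] captop c [319.8 711.7]
```

View pics/w7.png

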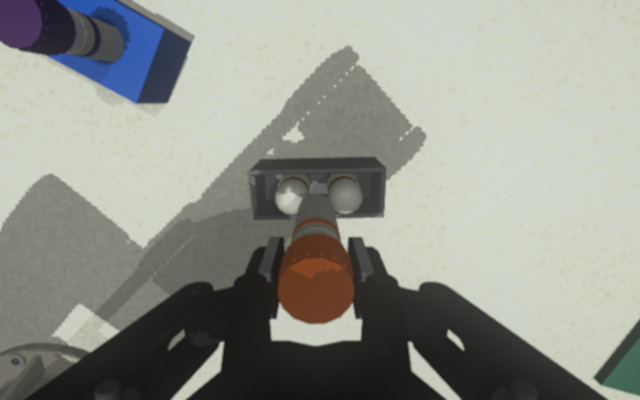

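The tip is about 2 mm short along the row (tool x) and near the caddy's centreline across it. The scene crop shows it above the gap too. I'll nudge it and start a slow descent.

```bash
python3 -m crank '[[0,0,0,0.1,0,0,-1],[0,-0.4,0,0.1,0,0,-1],[0,-0.4,0,0,0.2,0,-1],[0,0,0,0,0.2,0,-1],[0,0,0,0,0.2,0,-1],[0,0,0,0,0.2,0,-1],[0,0,0,0,0.2,0,-1],[0,0,0,0,0.2,0,-1],[0,0,0,0,0.2,0,-1],[0,0,0,0,0.2,0,-1]]' 40; python3 -c "
from h import *
s=st(); s,im=grab('wrist','w8');grab('scene','s8')
cv2.imwrite('pics/w8c.png',np.clip(1.5*cv2.resize(im[130:270,240:400],None,fx=4.2,fy=4.2,interpolation=cv2.INTER_CUBIC).astype(float),0,255).astype(np.uint8))
im=cv2.imread('pics/s8.png');cv2.imwrite('pics/s8c.png',cv2.resize(im[120:220,200:320],None,fx=5.5,fy=5.5,interpolation=cv2.INTER_CUBIC))
"
```

```text
clock: 8.98
eef_pos: [484.7, -132.8, 167.7]
tcp_rot: [-1.571, -0.003, -1.02]
contact_force: [-0.2, -0.1, -0.6]
opening: 0.389
t 8.98 p [ 484.7 -132.8  167.7] jaw yaw -58.4 ydir [ 0.002 -0.003 -1.   ] F [-0.2 -0.1 -0.6] op 0.389
```

View pics/w8c.png

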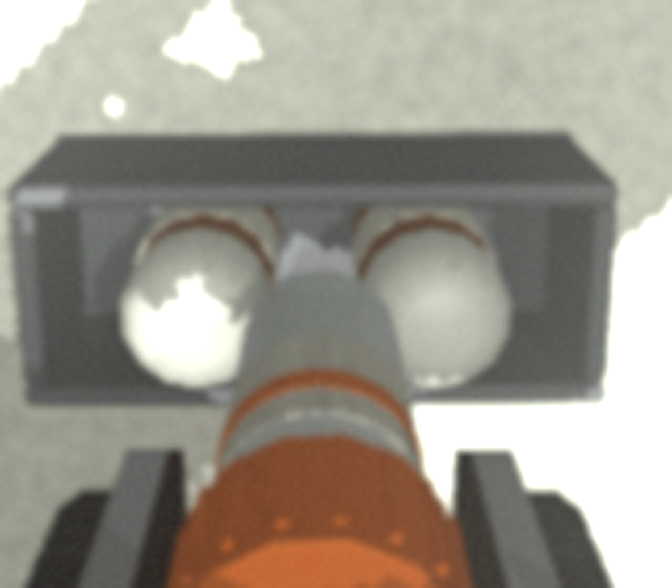

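View pics/s8c.png

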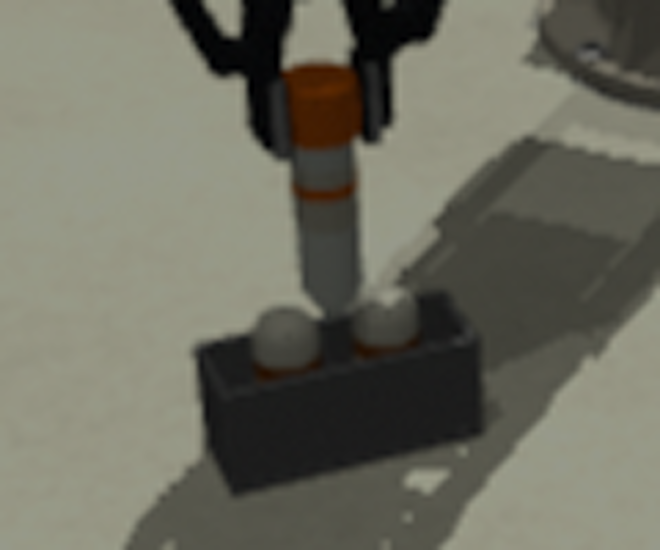

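Wrist crop: the tube axis at x≈321 lies between the jars at 195 and 438 (mid 317). In the scene crop the tip at (333,315) sits over the gap midpoint at 336. I'll continue down slowly.

```bash
python3 -m crank '[[0,0,0,0,0.15,0,-1],[0,0,0,0,0.15,0,-1],[0,0,0,0,0.15,0,-1],[0,0,0,0,0.15,0,-1],[0,0,0,0,0.15,0,-1],[0,0,0,0,0.15,0,-1],[0,0,0,0,0.15,0,-1],[0,0,0,0,0.15,0,-1],[0,0,0,0,0.15,0,-1],[0,0,0,0,0,0,-1]]' 40; python3 -c "
from h import *
s=st(); s,im=grab('wrist','w9');grab('scene','s9')
a=np.clip(1.5*cv2.resize(im[130:270,240:400],None,fx=3.5,fy=3.5,interpolation=cv2.INTER_CUBIC).astype(float),0,255).astype(np.uint8)
im=cv2.imread('pics/s9.png');b=cv2.resize(im[140:220,235:295],None,fx=4,fy=4,interpolation=cv2.INTER_CUBIC)
c=np.zeros((490,800,3),np.uint8);c[:,:560]=a;c[:320,560:]=b;cv2.imwrite('pics/c9.png',c)
"
```

```text
clock: 9.92
eef_pos: [485.1, -132.9, 153.2]
tcp_rot: [-1.57, -0.004, -1.02]
contact_force: [0.2, 0.0, 1.1]
opening: 0.384
t 9.92 p [ 485.1 -132.9  153.2] jaw yaw -58.4 ydir [ 0.002 -0.003 -1.   ] F [0.2 0.  1.1] op 0.384
```

View pics/c9.png

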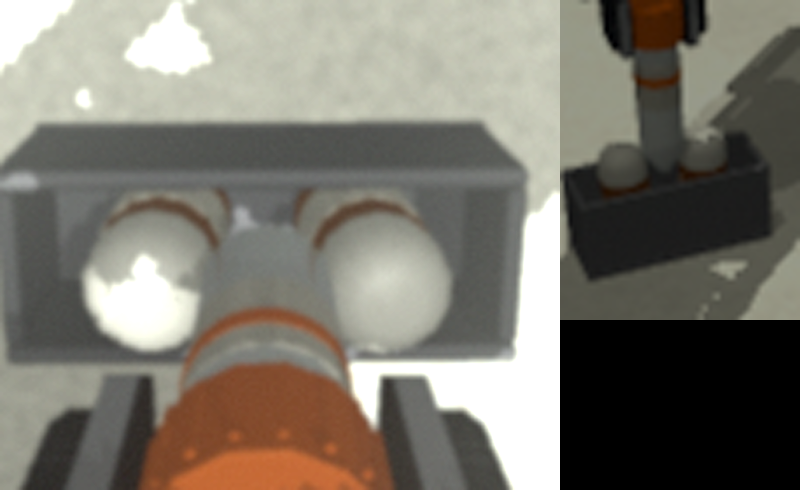

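Tip at z≈55, in between the two jars, which stand at (150,285) and (388,280). Force is about 1 N.

```bash
python3 -m crank '[[0,0,0,0,0.15,0,-1],[0,0,0,0,0.15,0,-1],[0,0,0,0,0.15,0,-1],[0,0,0,0,0.15,0,-1],[0,0,0,0,0.15,0,-1],[0,0,0,0,0.15,0,-1],[0,0,0,0,0.15,0,-1],[0,0,0,0,0.15,0,-1],[0,0,0,0,0.15,0,-1],[0,0,0,0,0,0,-1]]' 40; python3 -c "
from h import *
s=st(); s,im=grab('wrist','w10');grab('scene','s10')
a=np.clip(1.5*cv2.resize(im[130:270,240:400],None,fx=3.5,fy=3.5,interpolation=cv2.INTER_CUBIC).astype(float),0,255).astype(np.uint8)
im=cv2.imread('pics/s10.png');b=cv2.resize(im[140:220,235:295],None,fx=4,fy=4,interpolation=cv2.INTER_CUBIC)
c=np.zeros((490,800,3),np.uint8);c[:,:560]=a;c[:320,560:]=b;cv2.imwrite('pics/c10.png',c)
"
```

```text
clock: 10.85
eef_pos: [485.0, -132.9, 138.2]
tcp_rot: [-1.571, -0.004, -1.02]
contact_force: [1.1, -0.3, -0.2]
opening: 0.384
t 10.85 p [ 485.  -132.9  138.2] jaw yaw -58.4 ydir [ 0.002 -0.003 -1.   ] F [ 1.1 -0.3 -0.2] op 0.384
```

View pics/c10.png

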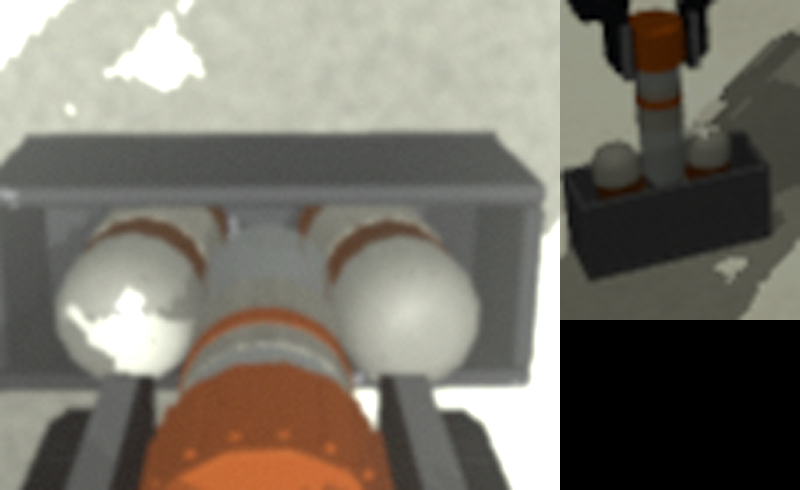

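The jars have spread and still stand, and the tube is between them with its tip at z≈40. I'll keep going down to the floor.

```bash
python3 -m crank '[[0,0,0,0,0.2,0,-1],[0,0,0,0,0.2,0,-1],[0,0,0,0,0.2,0,-1],[0,0,0,0,0.2,0,-1],[0,0,0,0,0.2,0,-1],[0,0,0,0,0.2,0,-1],[0,0,0,0,0.2,0,-1],[0,0,0,0,0.2,0,-1],[0,0,0,0,0.2,0,-1],[0,0,0,0,0,0,-1]]' 40; python3 -c "
from h import *
s=st(); s,im=grab('wrist','w11');grab('scene','s11')
a=np.clip(1.5*cv2.resize(im[130:270,240:400],None,fx=3.5,fy=3.5,interpolation=cv2.INTER_CUBIC).astype(float),0,255).astype(np.uint8)
im=cv2.imread('pics/s11.png');b=cv2.resize(im[140:220,235:295],None,fx=4,fy=4,interpolation=cv2.INTER_CUBIC)
c=np.zeros((490,800,3),np.uint8);c[:,:560]=a;c[:320,560:]=b;cv2.imwrite('pics/c11.png',c)
"
```

```text
clock: 11.78
eef_pos: [485.5, -133.1, 118.8]
tcp_rot: [-1.57, -0.005, -1.02]
contact_force: [-0.1, 0.2, -0.1]
opening: 0.383
t 11.78 p [ 485.5 -133.1  118.8] jaw yaw -58.4 ydir [ 0.003 -0.003 -1.   ] F [-0.1  0.2 -0.1] op 0.383
```

View pics/c11.png

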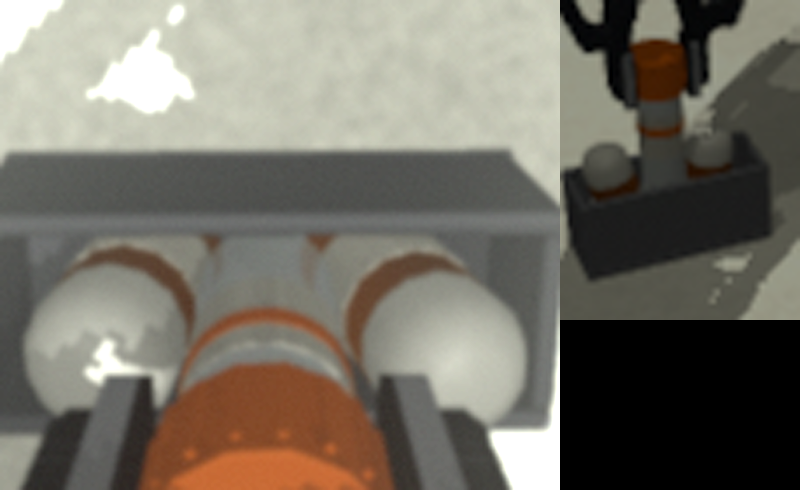

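Both jars lean outward a little: in the scene inset the left jar at (605,170) tilts away. The barrel's shoulder is going lower, so they should right themselves. I'll continue slowly and check.

```bash
python3 -m crank '[[0,0,0,0,0.1,0,-1],[0,0,0,0,0.1,0,-1],[0,0,0,0,0.1,0,-1],[0,0,0,0,0.1,0,-1],[0,0,0,0,0.1,0,-1],[0,0,0,0,0.1,0,-1],[0,0,0,0,0.1,0,-1],[0,0,0,0,0.1,0,-1],[0,0,0,0,0.1,0,-1],[0,0,0,0,0,0,-1]]' 40; python3 -c "
from h import *
s=st(); s,im=grab('wrist','w12');grab('scene','s12')
a=np.clip(1.5*cv2.resize(im[130:270,240:400],None,fx=3.5,fy=3.5,interpolation=cv2.INTER_CUBIC).astype(float),0,255).astype(np.uint8)
im=cv2.imread('pics/s12.png');b=cv2.resize(im[140:220,235:295],None,fx=4,fy=4,interpolation=cv2.INTER_CUBIC)
c=np.zeros((490,800,3),np.uint8);c[:,:560]=a;c[:320,560:]=b;cv2.imwrite('pics/c12.png',c)
"
```

```text
clock: 12.72
eef_pos: [486.0, -132.9, 109.8]
tcp_rot: [-1.569, -0.005, -1.02]
contact_force: [0.3, 0.4, 0.1]
opening: 0.384
t 12.72 p [ 486.  -132.9  109.8] jaw yaw -58.4 ydir [ 0.004 -0.003 -1.   ] F [0.3 0.4 0.1] op 0.384
```

View pics/c12.png

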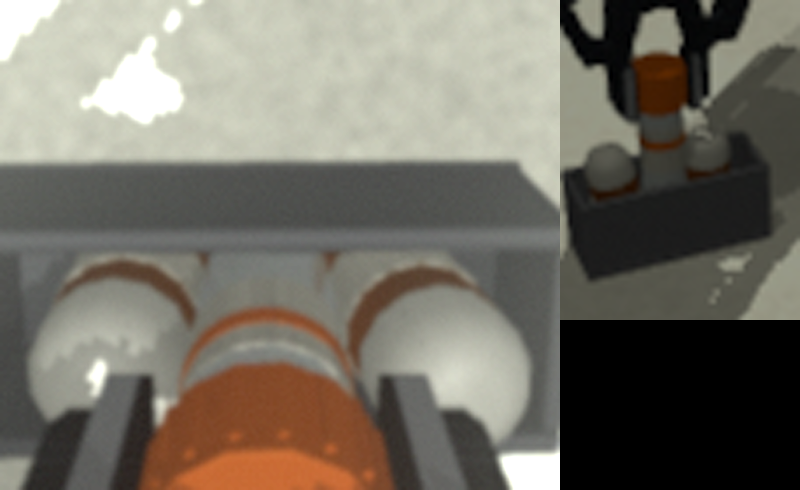

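The jars are nearly upright again. Tip at z≈12, so the last few millimetres down to the floor.

```bash
python3 -m crank '[[0,0,0,0,0.1,0,-1],[0,0,0,0,0.1,0,-1],[0,0,0,0,0.1,0,-1],[0,0,0,0,0.1,0,-1],[0,0,0,0,0.1,0,-1],[0,0,0,0,0.1,0,-1],[0,0,0,0,0,0,-1],[0,0,0,0,0,0,-1],[0,0,0,0,0,0,-1],[0,0,0,0,0,0,-1]]' 40; python3 -c "
from h import *
s=st(); s,im=grab('wrist','w13');grab('scene','s13')
a=np.clip(1.5*cv2.resize(im[130:270,240:400],None,fx=3.5,fy=3.5,interpolation=cv2.INTER_CUBIC).astype(float),0,255).astype(np.uint8)
im=cv2.imread('pics/s13.png');b=cv2.resize(im[140:220,235:295],None,fx=4,fy=4,interpolation=cv2.INTER_CUBIC)
c=np.zeros((490,800,3),np.uint8);c[:,:560]=a;c[:320,560:]=b;cv2.imwrite('pics/c13.png',c)
"
```

```text
clock: 13.65
eef_pos: [486.0, -133.0, 103.1]
tcp_rot: [-1.569, -0.005, -1.02]
contact_force: [-0.6, 0.8, -0.9]
opening: 0.388
t 13.65 p [ 486.  -133.   103.1] jaw yaw -58.4 ydir [ 0.004 -0.003 -1.   ] F [-0.6  0.8 -0.9] op 0.388
```

View pics/c13.png

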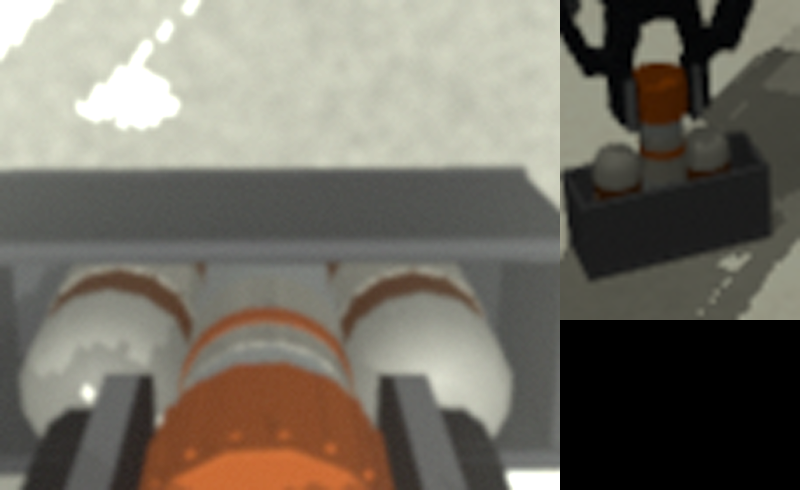

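Both jars are upright and there is no floor contact force yet. I'll feel for the floor in small steps.

```bash
python3 -m crank '[[0,0,0,0,0.05,0,-1],[0,0,0,0,0.05,0,-1],[0,0,0,0,0.05,0,-1],[0,0,0,0,0,0,-1],[0,0,0,0,0,0,-1],[0,0,0,0,0,0,-1],[0,0,0,0,0,0,-1],[0,0,0,0,0,0,-1],[0,0,0,0,0,0,-1],[0,0,0,0,0,0,-1]]' 40;  python3 -c "
from h import *
st();st()"
```

```text
clock: 14.58
eef_pos: [486.6, -133.0, 102.7]
tcp_rot: [-1.568, -0.005, -1.02]
contact_force: [-0.2, -0.2, 1.7]
opening: 0.387
t 14.58 p [ 486.6 -133.   102.7] jaw yaw -58.5 ydir [ 0.005 -0.003 -1.   ] F [-0.2 -0.2  1.7] op 0.387
t 14.58 p [ 486.6 -133.   102.7] jaw yaw -58.5 ydir [ 0.005 -0.003 -1.   ] F [-0.2 -0.2  1.7] op 0.387
```

```bash
python3 -m crank '[[0,0,0,0,0.1,0,-1],[0,0,0,0,0.1,0,-1],[0,0,0,0,0.1,0,-1],[0,0,0,0,0,0,-1],[0,0,0,0,0,0,-1],[0,0,0,0,0,0,-1],[0,0,0,0,0,0,-1],[0,0,0,0,0,0,-1],[0,0,0,0,0,0,-1],[0,0,0,0,0,0,-1]]' 40
```

```text
clock: 15.42
eef_pos: [487.8, -132.6, 102.7]
tcp_rot: [-1.566, -0.006, -1.021]
contact_force: [0.5, 1.0, 2.6]
opening: 0.387
```

The floor is reached: z holds at 102.7, where a tip on the caddy floor should put it, with 2.6 N up. Now I'll release.

```bash
python3 -m crank '[[0,0,0,0,0,0,-0.1],[0,0,0,0,0,0,0],[0,0,0,0,0,0,0.1],[0,0,0,0,0,0,0.3],[0,0,0,0,0,0,0.5],[0,0,0,0,0,0,0.7],[0,0,0,0,0,0,0.7],[0,0,0,0,0,0,0.7],[0,0,0,0,0,0,0.7],[0,0,0,0,0,0,0.7]]' 40; python3 -c "
from h import *
s=st(); s,im=grab('wrist','w14');grab('scene','s14')
a=np.clip(1.5*cv2.resize(im[130:270,240:400],None,fx=3.5,fy=3.5,interpolation=cv2.INTER_CUBIC).astype(float),0,255).astype(np.uint8)
im=cv2.imread('pics/s14.png');b=cv2.resize(im[140:220,235:295],None,fx=4,fy=4,interpolation=cv2.INTER_CUBIC)
c=np.zeros((490,800,3),np.uint8);c[:,:560]=a;c[:320,560:]=b;cv2.imwrite('pics/c14.png',c)
"
```

```text
clock: 16.25
eef_pos: [487.7, -132.8, 102.2]
tcp_rot: [-1.566, -0.006, -1.021]
contact_force: [1.4, 0.9, -1.1]
opening: 0.851
t 16.25 p [ 487.7 -132.8  102.2] jaw yaw -58.5 ydir [ 0.007 -0.003 -1.   ] F [ 1.4  0.9 -1.1] op 0.851
```

View pics/c14.png

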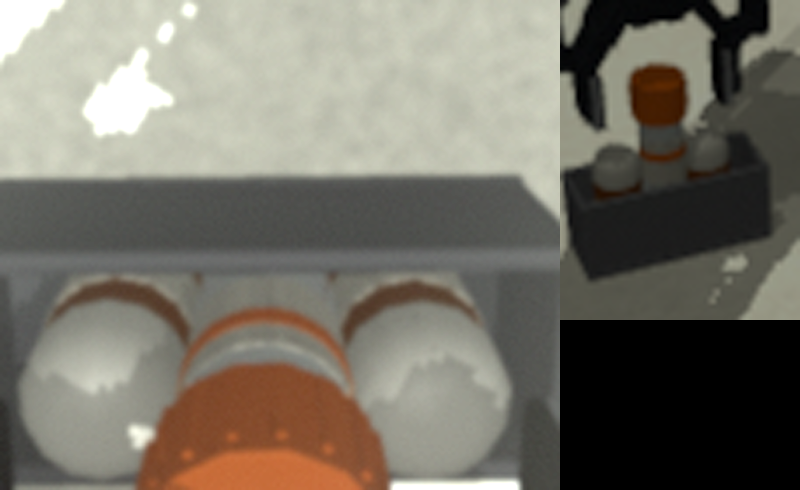

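The tube stands free between the two upright jars and the fingers are clear. I'll retract straight up.

```bash
python3 -m crank '[[0,0,0,0,-0.3,0,0.8],[0,0,0,0,-0.6,0,0.8],[0,0,0,0,-1,0,0.8],[0,0,0,0,-1.2,0,0.8],[0,0,0,0,-1.5,0,0.8],[0,0,0,0,-1.5,0,0.8],[0,0,0,0,-1.5,0,0.8],[0,0,0,0,-1.5,0,0.8],[0,0,0,0,-1,0,0.8],[0,0,0,0,0,0,0.8]]' 40; python3 -c "
from h import *
s=st(); plan(([480,60,280],-58),10)"
```

```text
clock: 17.18
eef_pos: [486.9, -132.5, 214.5]
tcp_rot: [-1.565, -0.007, -1.021]
contact_force: [0.8, -0.5, 0.5]
opening: 0.9
t 17.18 p [ 486.9 -132.5  214.5] jaw yaw -58.5 ydir [ 0.009 -0.003 -1.   ] F [ 0.8 -0.5  0.5] op 0.9
[-0.03, -0.05, 0.04, -1.67, -0.66, 0.95]
[-0.03, -0.05, 0.04, -1.67, -0.66, 0.95]
[-0.03, -0.05, 0.04, -1.67, -0.66, 0.95]
[-0.03, -0.05, 0.04, -1.67, -0.66, 0.95]
[-0.03, -0.05, 0.04, -1.67, -0.66, 0.96]
[-0.03, -0.05, 0.04, -1.67, -0.66, 0.96]
[-0.03, -0.05, 0.04, -1.67, -0.66, 0.96]
[-0.03, -0.05, 0.04, -1.67, -0.66, 0.96]
[-0.03, -0.05, 0.04, -1.67, -0.66, 0.96]
[-0.03, -0.05, 0.04, -1.67, -0.66, 0.96]
```

```bash
python3 -m crank '[[0,0,0,-1.6,-1,1,0.8],[0,0,0,-1.6,-1,1,0.8],[0,0,0,-1.6,-1,1,0.8],[0,0,0,-1.6,-0.5,1,0.8],[0,0,0,-1.6,0,1,0.8],[0,0,0,-1.6,0,1,0.8],[0,0,0,-1.6,0,1,0.8],[0,0,0,-1,0,0.5,0.8],[0,0,0,0,0,0,0.8],[0,0,0,0,0,0,0.8]]'; python3 -c "
from h import *
s=st(); _,t=grab('top','t15');_,im=grab('scene','s15')
a=np.clip(1.5*cv2.resize(t[185:265,365:465],None,fx=4,fy=4,interpolation=cv2.INTER_CUBIC).astype(float),0,255).astype(np.uint8)
b=cv2.resize(im[145:215,230:300],None,fx=5,fy=5,interpolation=cv2.INTER_CUBIC)
c=np.zeros((350,760,3),np.uint8);c[:320,:400]=a;c[:,405:755]=b;cv2.imwrite('pics/c15.png',c)
"
```

```text
clock: 18.02
eef_pos: [485.8, 16.5, 253.5]
tcp_rot: [-1.561, -0.01, -1.023]
contact_force: [0.4, 0.2, -0.6]
opening: 0.902
t 18.02 p [485.8  16.5 253.5] jaw yaw -58.6 ydir [ 0.013 -0.004 -1.   ] F [ 0.4  0.2 -0.6] op 0.902
```

View pics/c15.png

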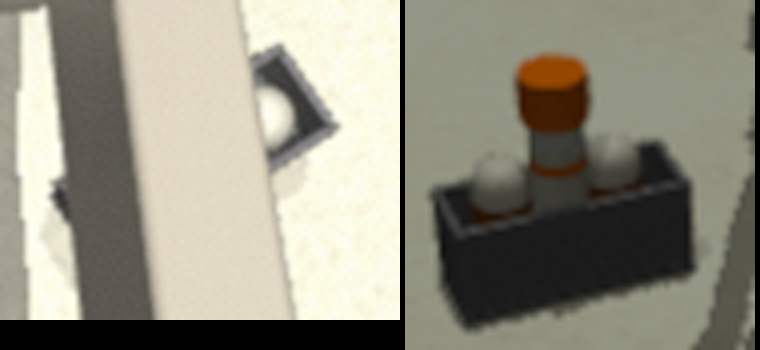

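View pics/s15.png

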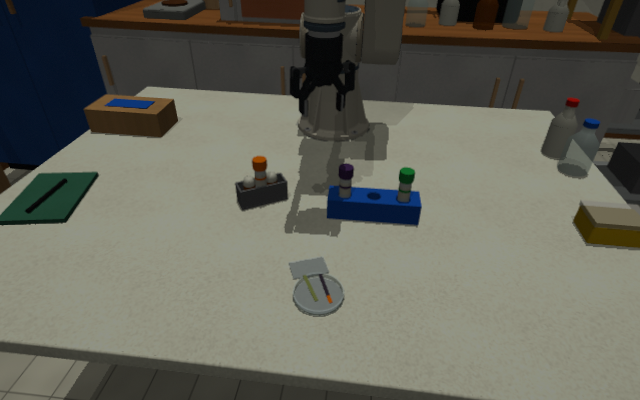

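The tube stands between two upright jars, with its cap at (260,163) in the scene view. The caddy's right corner is still at (449.5,216.5) in the top image, so it hasn't moved. One height check, then I'll hand in.

```bash
python3 -c "
from h import *
print(proj('scene',[479.5,-135,123]),'seen',230+(552-405)/5,145+70/5)
order.sign_off(); print('done')"
```

```text
[258.95362479 158.0671818 ] seen 259.4 159.0
the job is handed in; nothing more can be done
done
```

The orange-capped tube is out of the rack and standing in the grey caddy between the two amber jars, released with its pointed end on the floor. I handed the job in with the arm clear, after about 18 s of the 45 s.

**How it went in:** I lifted the tube over the purple one and lowered it slowly into the gap between the jars. Both jars leaned outward partway down, then stood up again as the tube reached the floor.

**Last checks:**
- **Tip on the floor:** the descent stopped at the height expected for the caddy floor, with 2.6 N upward. The top of the cap appears within about 1 px of where it should be in the scene picture.
- **Jars:** both looked upright in the scene picture after release.
- **Caddy:** the one corner I could compare in the top picture was at the same pixel as at the start. The arm hid most of the rest from that camera.

**Disagreement:** the wrist and top cameras differed by about 5 mm in one direction. I therefore aligned the tip to the jars within the wrist picture, and the scene picture agreed. The wrist picture also suggested the tube might be tilted about 2° in the grip. I never settled whether that was real or a calibration error.

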